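Spot-check the blue sample cup with the bench probe

ROBOT

A 6-joint arm with a two-finger parallel gripper is mounted at the origin on the work surface. World frame = base frame: x ahead of the robot, y to its left, z up, the work surface at z = 0. Lengths are in m, angles in rad, forces in N, time in s.
With the tool pointing down it reaches from about 0.25 to 0.775 m from the base axis. Payload 4 kg.
Tool frame: the origin (TCP) lies midway between the tips of the shut fingers; the grasp point (between the pads) lies 19 mm behind it; y points along the fingers, x is the direction in which the jaws open and shut, and the axes are right-handed (so a half turn about y gives the same grasp; the last joint's range is limited). The gripper opens to 94 mm and grips with 3 to 60 N. Pads are 16 mm wide; open, the fingers measure 119 mm over their backs; the gripper's body (75 mm by 177 mm) begins 78 mm behind the grasp point.
Start: joints at [1.141, 0.087, 1.371, -0, 1.684, -0.103], TCP at [0.177, 0.521, 0.206] pointing down, gripper open.
Joint ranges: [-3.1, 3.1], [-0.76, 2.03], [0.27, 2.55], [-1.08, 4.22], [0.17, 2.65], [-2.57, 2.57]. Speed limits (rad/s): [2.79, 2.79, 3.14, 3.14, 3.14, 3.14].

INTERFACE

Orientations are given as [roll, pitch, yaw] about the fixed x, y, z axes, in that order (R = Rz(yaw) Ry(pitch) Rx(roll)).
In Python, from bench import robot, snapshot, camera_info, ticket gives the robot as it stands.
- The arm moves only by the shell command python3 -m creep 'ROWS'. ROWS is JSON, a list of rows, each an object with "slide": the shift along the tool's x, y, z in mm, a list of three; "roll": the turn about the tool's y in degrees; "grip": the closure, from 0 (fully open) to 1 (shut). In form: [{"slide": [x, y, z], "roll": roll, "grip": grip}, ...]. A call has 1 to 20 rows; each row is the pose to reach, as a shift and turn from the pose commanded when the call began, along the tool's axes at that moment; what a row does not reach only later rows make up. A row lasts 1/12 s, in which the tool goes at most 41.7 mm and 7.16 degrees, less where a joint would pass 70% of its speed; a pose out of reach is approached as far as the arm can. A call with a gripper value outside its range is refused whole. The fingers move at their own pace and stop on an object; the grip force is fixed at half the most. Time passes only in rows, so rows that repeat a pose let the fingers close. It gives the time, the measured TCP pose, the force and the opening at its end, in the units of the state.
- robot.get_obs(): the state, without advancing time (a new reading comes with each control period).
- snapshot(name): name is "side" or "top"; returns the picture (400x640x3 uint8, red, green, blue); there is no depth.
- camera_info(name): a dict with "fx", "fy", "cx", "cy" (pixels), "cam_to_world" (4x4, takes a point from camera to world coordinates). Camera axes: x right, y down, z forward; pixel columns grow to the right and rows downward; lengths in m; the calibration is good to about 2 mm. A picture is of the moment at which its call begins. camera_info takes no time and is no camera call.
- ticket.close_job(): hands the job in, once; it reports no verdict.
The state is a dict: "time": time; "joint_positions": joint angles; "qvel": joint speeds; "joint_torque": joint torques, N m; "tool_pos": TCP position; "ee_rot": TCP orientation; "wrist_force": force on the tool from outside, world axes, zero at the start; "wrist_torque": the same for the moment, N m; "width": finger opening in m.
Only numpy, scipy, OpenCV 4.12 (cv2) and the standard library are available. Lean on these libraries where they do the work, as an engineer would, in place of code of your own. Each camera call takes 0.05 s, during which the arm holds its last target.

TASK

Take the white temperature probe out of its grey stand and, holding it upright, dip its steel tip into the blue cup, about halfway down, for about a second without pressing it against the cup. Then lower it back into its stand, upright with the green collar resting on the stand's top, and let go. Do not dip it into the orange cup, and leave both cups standing where they are.

Things in the scene. Friction and masses are not known exactly. Their poses are not given: they have to be found in the camera images.
- probe: Loose upright temperature probe, 151 mm long, 110 g: steel shaft 12 mm dia., 80 mm long; above it a green disc collar 60 mm dia., 6 mm thick (80-86 mm above the tip); above it a round white grip 28 mm dia., 65 mm tall (86-151 mm above the tip), black disc on top. Origin at the shaft's lower tip, z up along the shaft. Any grasp yaw serves. It starts hanging in the stand, tip 15 mm above the bench.
- stand: Grey plastic stand fixed to the bench: 90 x 90 mm base, four thin steel posts, and a 90 x 90 mm top plate 12 mm thick, its upper face 95 mm above the bench. A 34 mm round hole goes through the middle of the top plate: the probe's shaft hangs in it, the collar resting on the upper face. Origin at the centre of the base's underside, straight below the hole; z up.
- blue_cup: Loose plain blue round cup, straight-walled, open at the top, empty, 350 g: 72 mm outer and 64 mm inner diameter, rim 75 mm above the bench, inner floor 6 mm above the bench. The cup to dip into. Origin at the centre of its underside, z up.
- orange_cup: Loose orange cup of the same shape, size and mass as the blue one. Not to be dipped into. Origin at the centre of its underside, z up.
Things that resemble listed ones, but are neither listed nor needed, are in the scene too. Of the things like the blue_cup, leave any that is pink; of the rest the smaller one is meant.

How it is judged:
On the way:
1. the held probe's tip is inside the blue cup, at least 25 mm below the rim, the probe upright within 20 degrees, for half a second (z of probe in the frame of blue_cup below 0.05 m and horizontal distance between probe and blue_cup below 0.032 m and angle between probe's own z axis and vertical below 0.35 rad and contact force between the fingers and probe above 0.5 N), for 0.5 s.
At the end, for the whole second after the job is handed in: The probe is back in its stand and at rest: its tip within 15 mm of the hole's axis, the collar on the stand's top (height within 5 mm), upright within 6 degrees, let go. Both cups stand upright within 20 mm of where they were (horizontal distance between probe and stand below 0.015 m and z of probe in the frame of stand between 0.01 and 0.02 m and angle between each of probe, blue_cup, orange_cup's own z axis and vertical below 0.1 rad and linear speed of probe below 0.02 m/s and distance of each of blue_cup, orange_cup from where it was at the start of the episode below 0.02 m); the robot touches nothing.
It fails at once if the probe's tip is dipped into the orange cup (horizontal distance between probe and orange_cup below 0.032 m and z of probe in the frame of orange_cup below 0.07 m).
It fails at once if the probe is pressed against the blue cup with more than 12 N (contact force between probe and blue_cup above 12 N).
It fails at once if the probe is let go while still more than 30 mm above its seat in the stand (contact force between the fingers and probe below 0.05 N and z of probe in the frame of stand above 0.045 m).
It fails at once if a cup is knocked over (angle between any of blue_cup, orange_cup's own z axis and vertical above 0.5 rad).
It also fails if it takes over 54 s, if anything falls off the work surface, if the arm or the gripper's body presses on something with over 40 N, if the wrist force passes 120 N, or if a joint passes its speed limit or range.

## Working session

There is one attempt and no reset: what is moved stays moved. The work goes in short steps, Python scripts to look and compute and a shell command to move; the robot and the scene stay as the last step left them, time stands still between calls to the robot, and variables do not carry over. Pictures are saved under pics/ and viewed, and the job is handed in when it is done.

```bash
mkdir -p pics; ls; python3 - <<'E'
from bench import robot, snapshot, camera_info
import cv2,json
for n in ("side","top"):
    cv2.imwrite(f"pics/{n}0.png",snapshot(n)[:,:,::-1])
    c=camera_info(n); print(n,{k:(v if not hasattr(v,'tolist') else v.tolist()) for k,v in c.items()})
print(robot.get_obs())
E
```

```text
pics
side {'fx': 460.89326228503575, 'fy': 460.89326228503575, 'cx': 309.3827631732602, 'cy': 202.8575361464707, 'cam_to_world': [[-0.9323819842390367, -0.2689505399199333, 0.24151489093481, 0.2576348875754737], [-0.3614424386949122, 0.6847626804885627, -0.6328186429937042, 0.587434635519522], [0.004816531610132821, -0.6773224331785379, -0.7356705258037416, 0.762196652320153], [0.0, 0.0, 0.0, 1.0]]}
top {'fx': 441.7622002451727, 'fy': 441.7622002451727, 'cx': 317.64552588059405, 'cy': 201.43700663967022, 'cam_to_world': [[0.07136512211200145, -0.9748493579934209, 0.2111296960774454, 0.23297623070241483], [-0.9974354740679997, -0.07089953800497653, 0.009784200602296083, -0.03048190666739058], [0.00543087623539478, -0.21128649916759057, -0.9774090857224624, 1.116234370666489], [0.0, 0.0, 0.0, 1.0]]}
{'time': 0.1, 'joint_positions': array([ 1.14088240e+00,  8.78704858e-02,  1.37207773e+00, -2.13242706e-05,
        1.68358350e+00, -1.03114401e-01]), 'qvel': array([-5.20175639e-05, -1.85068125e-03, -4.28579794e-03,  2.96617888e-04,
       -4.51007825e-04,  1.34618017e-03]), 'joint_torque': array([ 3.20443127e-03, -3.41252553e+01, -3.03301942e+01,  7.20605417e-02,
        3.04056890e-02, -1.10463941e-04]), 'tool_pos': array([0.17637412, 0.52044338, 0.20443989]), 'ee_rot': array([-1.57061782,  0.00193094,  1.24399459]), 'wrist_force': array([-0.55749854,  0.14643772, -0.20199311]), 'wrist_torque': array([-0.02722063, -0.00120723,  0.03497162]), 'width': 0.09398601564475226}
```

View pics/side0.png

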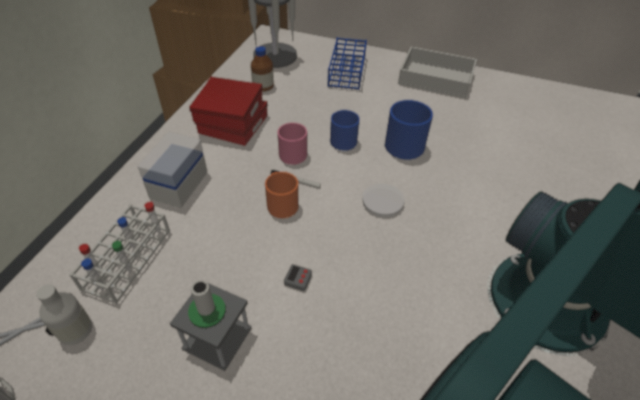

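View pics/top0.png

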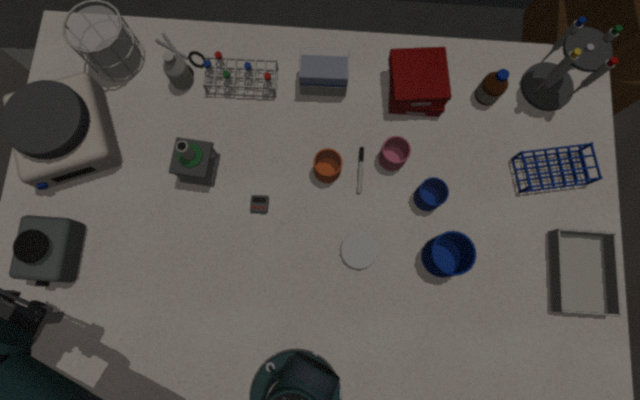

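The side view shows the probe at about (205,300) in the stand, the orange cup at (282,193), pink at (293,143), the small blue cup at (344,130) and a big blue one at (409,130). The top view shows the probe top at about (183,147), the orange cup at (328,165) and the small blue cup at (431,193). The smaller non-pink cup is the target. Next I'll enlarge these areas.

```bash
python3 - <<'E'
import cv2,numpy as np
t=cv2.imread('pics/top0.png');s=cv2.imread('pics/side0.png')
def crop(im,x,y,w,h,k): return cv2.resize(im[y:y+h,x:x+w],None,fx=k,fy=k,interpolation=cv2.INTER_CUBIC)
a=np.hstack([crop(t,160,130,66,66,6),crop(t,400,165,66,66,6)])
b=np.hstack([crop(s,160,270,100,100,4),crop(s,310,90,100,100,4)])
cv2.imwrite('pics/tc.png',a*1);cv2.imwrite('pics/sc.png',b)
E
```

```text
(no output)
```

View pics/tc.png

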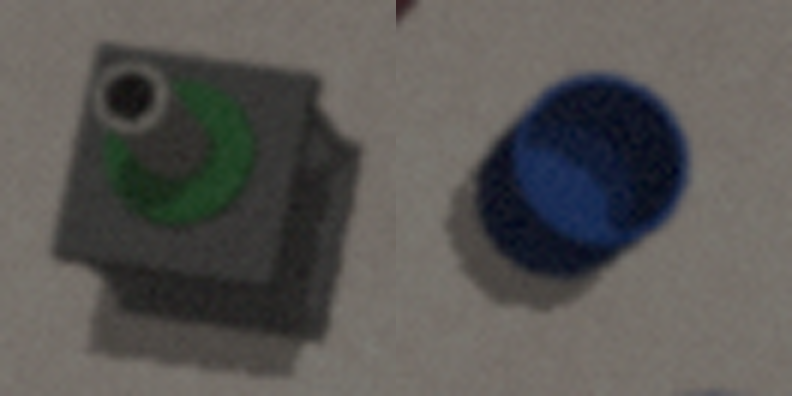

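View pics/sc.png

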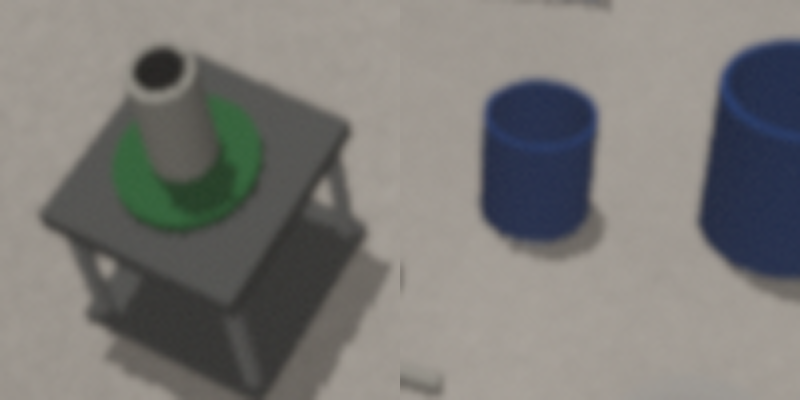

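```bash
cat > h.py <<'E'
import numpy as np
from bench import camera_info
def w(n,u,v,z):
    c=camera_info(n);T=np.array(c['cam_to_world'])
    d=T[:3,:3]@np.array([(u-c['cx'])/c['fx'],(v-c['cy'])/c['fy'],1]);o=T[:3,3]
    return o+d*(z-o[2])/d[2]
def cr(n,x,y,k,u,v,z): return w(n,x+(u+.5)/k-.5,y+(v+.5)/k-.5,z)
E
python3 - <<'E'
from h import *
np.set_printoptions(precision=4,suppress=True)
def diag(p):
    a,b,c,d=[np.array(q+(1,),float) for q in p]; x=np.cross(np.cross(a,c),np.cross(b,d)); return x[0]/x[2],x[1]/x[2]
T=lambda u,v,z:cr('top',160,130,6,u,v,z)
S=lambda u,v,z:cr('side',160,270,4,u,v,z)
print('cap',T(130,97,.166),S(162,69,.166))
print('collar',T(179,153,.101),S(188,161,.101), np.linalg.norm(T(105,153,.101)-T(253,153,.101)))
pt=[(97,45),(322,77),(275,285),(55,257)]
ps=[(42,213),(235,306),(350,127),(190,55)]
print('plate',T(*diag(pt),.095),S(*diag(ps),.095));
q=[T(*p,.095) for p in pt];print([np.linalg.norm(q[i]-q[i-1]) for i in range(4)])
B=lambda u,v,z:cr('top',400,165,6,u,v,z)
C=lambda u,v,z:cr('side',310,90,4,u,v,z)
print('blue',B(205,161,.075),C(140,117,.075),np.linalg.norm(B(117,161,.075)-B(294,161,.075)),np.linalg.norm(C(84,117,.075)-C(197,117,.075)))
print('orange',w('top',328,165-4,.075),'side',w('side',282.5,182,.075))
print('big',w('top',452,250,.1)); print('pink',w('top',396,150,.075)); print('pen',w('top',360,170,0.01))
from bench import robot
o=robot.get_obs();yaw=o['ee_rot'][2];print(o['tool_pos'],yaw)
E
```

```text
cap [0.5442 0.2954 0.166 ] [0.5442 0.2948 0.166 ]
collar [0.5436 0.295  0.101 ] [0.5438 0.2966 0.101 ] 0.05914949771644562
plate [0.5396 0.2926 0.095 ] [0.537  0.2928 0.095 ]
[np.float64(0.09003808701120879), np.float64(0.09295764591008542), np.float64(0.08849647345462915), np.float64(0.0890391691137253)]
blue [ 0.5031 -0.2993  0.075 ] [ 0.5038 -0.2944  0.075 ] 0.07170073902116807 0.06888237052192592
orange [ 0.5613 -0.0382  0.075 ] side [ 0.5578 -0.0388  0.075 ]
big [ 0.3608 -0.337   0.1   ]
pink [ 0.6019 -0.2043  0.075 ]
pen [ 0.5635 -0.1234  0.01  ]
[0.1764 0.5204 0.2044] 1.2439945899572524
```

```bash
python3 -m creep '[{"slide":[-40,0,-20],"roll":0,"grip":0},{"slide":[-80,0,-40],"roll":0,"grip":0},{"slide":[-115,0,-60],"roll":0,"grip":0},{"slide":[-144,0,-85],"roll":0,"grip":0},{"slide":[-140,0,-120],"roll":-6,"grip":0},{"slide":[-135,0,-160],"roll":-12,"grip":0},{"slide":[-130,0,-200],"roll":-18.7,"grip":0},{"slide":[-125,0,-240],"roll":-18.7,"grip":0},{"slide":[-120,0,-280],"roll":-18.7,"grip":0},{"slide":[-115,0,-320],"roll":-18.7,"grip":0},{"slide":[-109,0,-360],"roll":-18.7,"grip":0},{"slide":[-102,0,-395],"roll":-18.7,"grip":0},{"slide":[-96,0,-420],"roll":-18.7,"grip":0},{"slide":[-96,0,-420],"roll":-18.7,"grip":0},{"slide":[-96,0,-420],"roll":-18.7,"grip":0},{"slide":[-96,0,-420],"roll":-18.7,"grip":0}]'
python3 - <<'E'
from bench import robot,snapshot
import cv2
print(robot.get_obs())
for n in ("side","top"): cv2.imwrite(f"pics/{n}1.png",snapshot(n)[:,:,::-1])
E
```

```text
time: 1.43
tool_pos: [0.5428, 0.2952, 0.2048]
ee_rot: [-1.569, 0.0, 1.571]
wrist_force: [-0.2, -0.4, 0.3]
width: 0.0943
{'time': 1.4333, 'joint_positions': array([ 4.06127427e-01,  2.40795071e-01,  1.19627261e+00,  5.17467960e-04,
        1.70624471e+00, -1.16431454e+00]), 'qvel': array([ 0.0140199 , -0.02785209,  0.00955189, -0.00228498, -0.00284003,
       -0.00153328]), 'joint_torque': array([-6.39374480e-01, -3.95354140e+01, -3.02536333e+01, -2.70431838e-02,
        3.68235132e-02, -4.89023696e-04]), 'tool_pos': array([0.54276026, 0.29521314, 0.20484895]), 'ee_rot': array([-1.56901397e+00,  2.08881556e-04,  1.57051159e+00]), 'wrist_force': array([-0.20207708, -0.42449766,  0.3456224 ]), 'wrist_torque': array([0.006943  , 0.02969857, 0.01281345]), 'width': 0.09427641607350946}
```

View pics/side1.png

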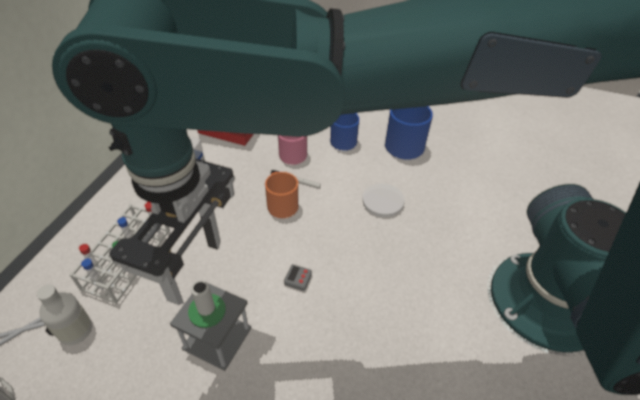

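Side view: the open fingers straddle the probe (grip top at (203,287)), and the TCP is within 1–2 mm of it. I'll descend and close.

```bash
python3 -m creep '[{"slide":[0,20,-1],"roll":0,"grip":0},{"slide":[0,40,-1],"roll":0,"grip":0},{"slide":[0,60,-1],"roll":0,"grip":0},{"slide":[0,75,-1],"roll":0,"grip":0},{"slide":[0,86,-1],"roll":0,"grip":0},{"slide":[0,86,-1],"roll":0,"grip":0},{"slide":[0,86,-1],"roll":0,"grip":0}]'
python3 - <<'E'
from bench import robot,snapshot
import cv2
for n in ("side","top"): cv2.imwrite(f"pics/{n}2.png",cv2.resize(snapshot(n)[180:400,60:360,::-1] if n=="side" else snapshot(n)[:,:,::-1],None,fx=2 if n=="side" else 1,fy=2 if n=="side" else 1))
E
```

```text
time: 2.12
tool_pos: [0.5438, 0.2955, 0.1197]
ee_rot: [-1.571, -0.0, 1.571]
wrist_force: [0.0, 0.3, 0.6]
width: 0.0942
```

View pics/side2.png

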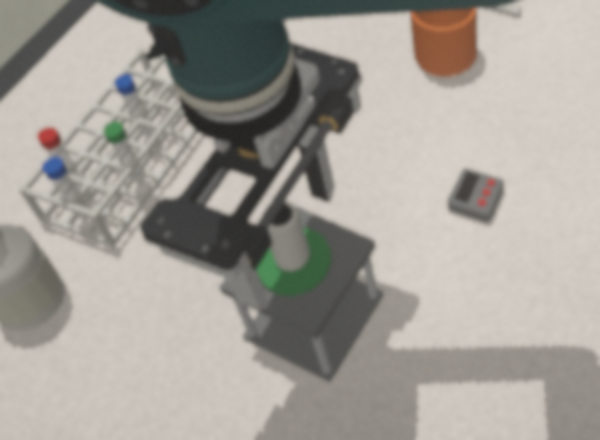

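The fingertips at about (252,300) and (320,190) in the crop bracket the grip at (290,240). I'll close and then lift straight up.

```bash
python3 -m creep '[{"slide":[0,0,0],"roll":0,"grip":1},{"slide":[0,0,0],"roll":0,"grip":1},{"slide":[0,0,0],"roll":0,"grip":1},{"slide":[0,0,0],"roll":0,"grip":1},{"slide":[0,0,0],"roll":0,"grip":1},{"slide":[0,0,0],"roll":0,"grip":1},{"slide":[0,0,0],"roll":0,"grip":1},{"slide":[0,0,0],"roll":0,"grip":1},{"slide":[0,0,0],"roll":0,"grip":1},{"slide":[0,0,0],"roll":0,"grip":1},{"slide":[0,0,0],"roll":0,"grip":1},{"slide":[0,0,0],"roll":0,"grip":1}]'
```

```text
time: 3.22
tool_pos: [0.5445, 0.2953, 0.1194]
ee_rot: [-1.571, -0.0, 1.57]
wrist_force: [-0.6, -0.4, -0.2]
width: 0.0279
```

Width is 27.9 mm, matching the 28 mm grip. Lifting.

```bash
python3 -m creep '[{"slide":[0,-8,0],"roll":0,"grip":1},{"slide":[0,-20,0],"roll":0,"grip":1},{"slide":[0,-35,0],"roll":0,"grip":1},{"slide":[0,-50,0],"roll":0,"grip":1},{"slide":[0,-65,0],"roll":0,"grip":1},{"slide":[0,-80,0],"roll":0,"grip":1},{"slide":[0,-95,0],"roll":0,"grip":1},{"slide":[0,-108,0],"roll":0,"grip":1},{"slide":[0,-118,0],"roll":0,"grip":1},{"slide":[0,-120,0],"roll":0,"grip":1},{"slide":[0,-120,0],"roll":0,"grip":1},{"slide":[0,-120,0],"roll":0,"grip":1}]'
python3 - <<'E'
from bench import robot,snapshot
import cv2
for n in ("side",): cv2.imwrite(f"pics/{n}3.png",cv2.resize(snapshot(n)[150:370,60:360,::-1],None,fx=2,fy=2))
print(robot.get_obs()['wrist_force'],robot.get_obs()['width'])
E
```

```text
time: 4.22
tool_pos: [0.5443, 0.2951, 0.239]
ee_rot: [-1.57, 0.0, 1.57]
wrist_force: [-0.4, -0.1, -2.1]
width: 0.0274
[-0.51195104 -0.34673714 -1.80439814] 0.027790392943245486
```

View pics/side3.png

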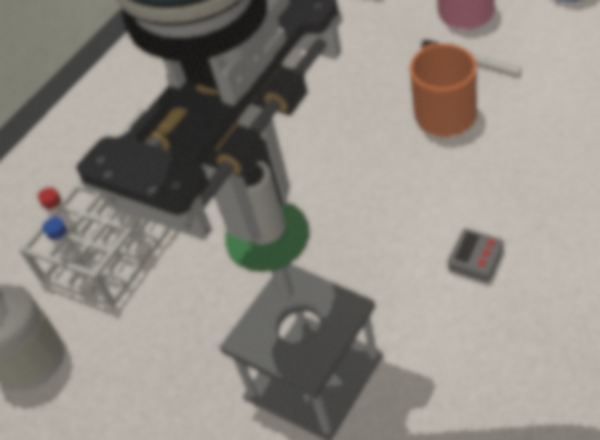

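Probe held and clear of the stand; the hole shows at about (299,323) in the crop. I'll check the hole centre and tilt while it's visible.

```bash
python3 - <<'E'
import cv2
from h import *
im=cv2.imread('pics/side3.png')
c=cv2.resize(im[180:370,210:400],None,fx=3,fy=3,interpolation=cv2.INTER_CUBIC);
ci=camera_info('side');T=np.linalg.inv(np.array(ci['cam_to_world']))
for z in (0.1346,0.2146):
    p=T@np.array([.544,.295,z,1]);u=ci['fx']*p[0]/p[2]+ci['cx'];v=ci['fy']*p[1]/p[2]+ci['cy']
    x=(u-60+.25)*2;y=(v-150+.25)*2;print(z,x,y); cv2.circle(c,(int((x-210)*3),int((y-180)*3)),4,(0,0,255),1)
cv2.imwrite('pics/hole.png',c)
E
```

```text
0.1346 287.6875908857661 296.5390528811794
0.2146 269.2771590406138 237.57050851961685
```

View pics/hole.png

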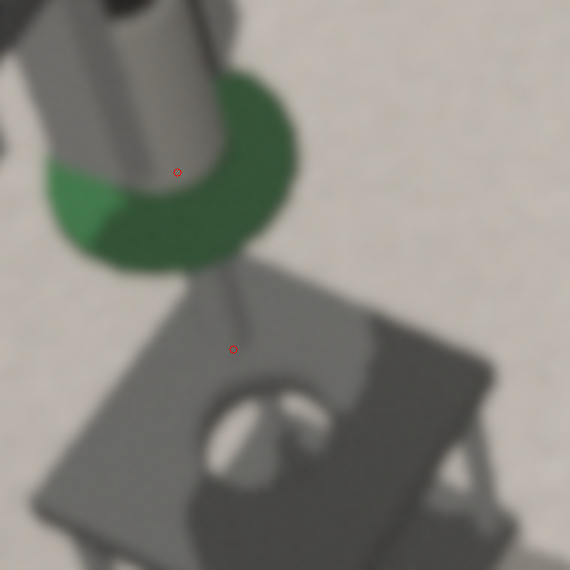

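```bash
python3 - <<'E'
from h import *
f=lambda x,y:w('side',60+(210+x/3)/2-.25,150+(180+y/3)/2-.25,.095)
print(f(269,432),np.linalg.norm(f(203,432)-f(335,432)), f(269,380),f(269,490))
E
```

```text
[0.54026349 0.29520491 0.095     ] 0.035474044732509716 [0.54815251 0.28127624 0.095     ] [0.53172444 0.31028124 0.095     ]
```

```bash
python3 -m creep '[{"slide":[-10,0,1],"roll":0,"grip":1},{"slide":[-30,0,2],"roll":0,"grip":1},{"slide":[-60,0,4],"roll":0,"grip":1},{"slide":[-95,0,7],"roll":0,"grip":1},{"slide":[-130,0,9],"roll":0,"grip":1},{"slide":[-165,0,12],"roll":0,"grip":1},{"slide":[-200,0,14],"roll":0,"grip":1},{"slide":[-235,0,16],"roll":0,"grip":1},{"slide":[-270,0,19],"roll":0,"grip":1},{"slide":[-305,0,21],"roll":0,"grip":1},{"slide":[-340,0,24],"roll":0,"grip":1},{"slide":[-375,0,26],"roll":0,"grip":1},{"slide":[-410,0,28],"roll":0,"grip":1},{"slide":[-445,0,31],"roll":0,"grip":1},{"slide":[-480,0,33],"roll":0,"grip":1},{"slide":[-515,0,36],"roll":0,"grip":1},{"slide":[-550,0,38],"roll":0,"grip":1},{"slide":[-575,0,40],"roll":0,"grip":1},{"slide":[-588,0,41],"roll":0,"grip":1},{"slide":[-592,0,41],"roll":0,"grip":1}]'
python3 -m creep '[{"slide":[0,0,0],"roll":0,"grip":1},{"slide":[0,0,0],"roll":0,"grip":1},{"slide":[0,0,0],"roll":0,"grip":1}]'
python3 - <<'E'
from bench import robot,snapshot
import cv2
cv2.imwrite("pics/side4.png",cv2.resize(snapshot("side")[20:240,200:500,::-1],None,fx=2,fy=2))
cv2.imwrite("pics/top4.png",cv2.resize(snapshot("top")[100:320,300:600,::-1],None,fx=2,fy=2))
o=robot.get_obs();print(o['joint_positions'],o['width'])
E
```

```text
time: 5.93
tool_pos: [0.502, -0.2989, 0.2382]
ee_rot: [-1.569, -0.001, 1.567]
wrist_force: [-0.2, -0.3, -1.7]
width: 0.028
time: 6.18
tool_pos: [0.5036, -0.2952, 0.2397]
ee_rot: [-1.571, -0.001, 1.572]
wrist_force: [-0.3, 0.2, -0.9]
width: 0.0279
[-6.27731485e-01  1.59218137e-01  1.22349200e+00  4.06035742e-04
  1.75851496e+00 -2.20013416e+00] 0.027614248974803284
```

View pics/side4.png

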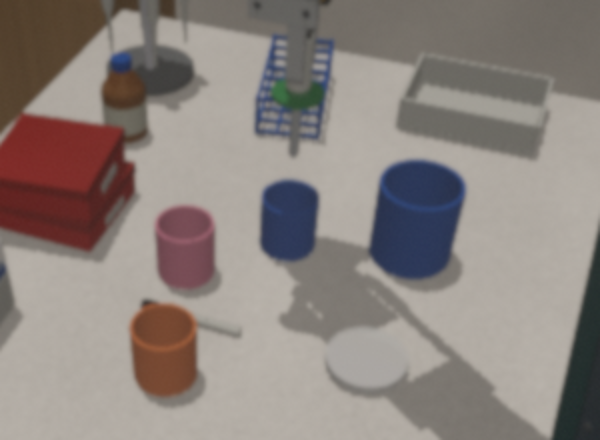

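View pics/top4.png

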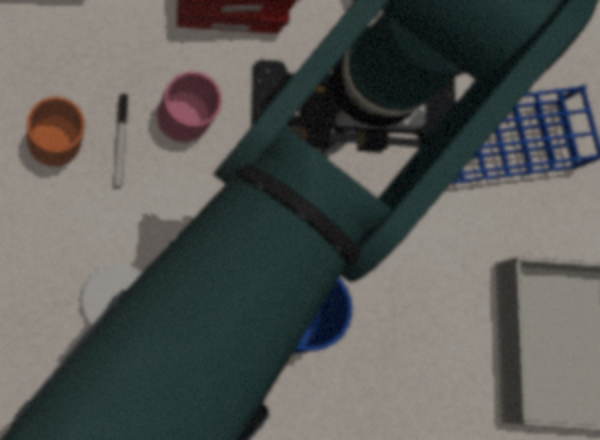

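```bash
python3 - <<'E'
from h import *
ci=camera_info('side');T=np.linalg.inv(np.array(ci['cam_to_world']))
for P in ((.5035,-.2955,.1346),(.5035,-.2955,.075)):
    p=T@np.array(P+(1,));u=ci['fx']*p[0]/p[2]+ci['cx'];v=ci['fy']*p[1]/p[2]+ci['cy']
    print((u-200+.25)*2,(v-20+.25)*2)
print(w('side',200+294/2-.25,20+154/2-.25,.1346),w('side',200+290/2-.25,20+200/2-.25,.075))
E
```

```text
293.41926748539777 156.52446556294598
290.290269045381 197.82238750368202
[ 0.50445008 -0.30060982  0.1346    ] [ 0.50247477 -0.29125321  0.075     ]
```

Tip at (294,155) and rim centre at (290,200) in the crop both project within about 2 px of where they should, so the tip is centred to roughly 5 mm against 26 mm clearance. I'll lower it 97 mm, which puts the tip at about z = 0.038.

```bash
python3 -m creep '[{"slide":[0,10,0],"roll":0,"grip":1},{"slide":[0,25,0],"roll":0,"grip":1},{"slide":[0,40,0],"roll":0,"grip":1},{"slide":[0,55,0],"roll":0,"grip":1},{"slide":[0,70,0],"roll":0,"grip":1},{"slide":[0,83,0],"roll":0,"grip":1},{"slide":[0,93,0],"roll":0,"grip":1},{"slide":[0,97,0],"roll":0,"grip":1},{"slide":[0,97,0],"roll":0,"grip":1},{"slide":[0,97,0],"roll":0,"grip":1}]'
python3 - <<'E'
from bench import robot,snapshot
import cv2
cv2.imwrite("pics/side5.png",cv2.resize(snapshot("side")[60:200,270:450,::-1],None,fx=4,fy=4,interpolation=cv2.INTER_CUBIC))
E
```

```text
time: 7.12
tool_pos: [0.5035, -0.2967, 0.1427]
ee_rot: [-1.571, 0.0, 1.571]
wrist_force: [-0.0, 1.7, -0.5]
width: 0.0276
```

View pics/side5.png

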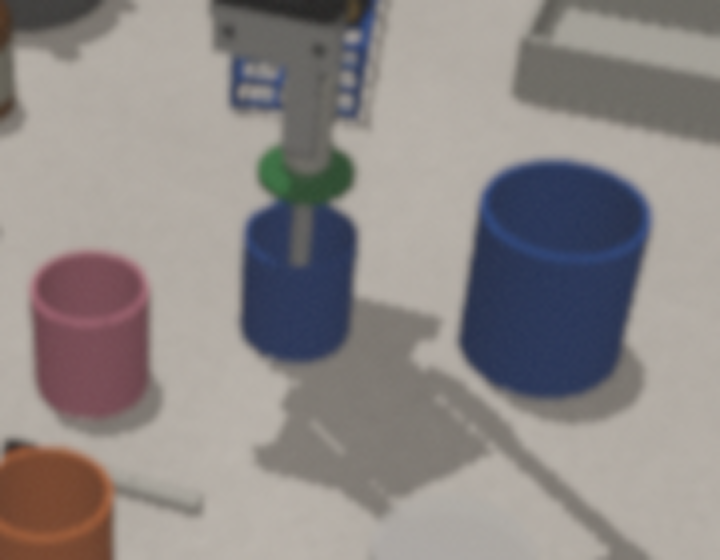

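The shaft (301,205→265) goes down inside the small blue cup, off its walls, and the cup hasn't moved. Holding it there.

```bash
python3 -m creep '[{"slide":[0,0,0],"roll":0,"grip":1},{"slide":[0,0,0],"roll":0,"grip":1},{"slide":[0,0,0],"roll":0,"grip":1},{"slide":[0,0,0],"roll":0,"grip":1},{"slide":[0,0,0],"roll":0,"grip":1},{"slide":[0,0,0],"roll":0,"grip":1},{"slide":[0,0,0],"roll":0,"grip":1},{"slide":[0,0,0],"roll":0,"grip":1},{"slide":[0,0,0],"roll":0,"grip":1},{"slide":[0,0,0],"roll":0,"grip":1},{"slide":[0,0,0],"roll":0,"grip":1},{"slide":[0,0,0],"roll":0,"grip":1}]'
```

```text
time: 8.17
tool_pos: [0.5033, -0.2968, 0.1424]
ee_rot: [-1.571, -0.0, 1.57]
wrist_force: [0.0, -0.3, -2.1]
width: 0.0274
```

```bash
python3 -m creep '[{"slide":[0,-10,0],"roll":0,"grip":1},{"slide":[0,-25,0],"roll":0,"grip":1},{"slide":[0,-40,0],"roll":0,"grip":1},{"slide":[0,-55,0],"roll":0,"grip":1},{"slide":[0,-70,0],"roll":0,"grip":1},{"slide":[0,-83,0],"roll":0,"grip":1},{"slide":[0,-93,0],"roll":0,"grip":1},{"slide":[0,-97,0],"roll":0,"grip":1},{"slide":[0,-97,0],"roll":0,"grip":1},{"slide":[0,-97,0],"roll":0,"grip":1}]'
```

```text
time: 9.0
tool_pos: [0.5032, -0.2967, 0.2392]
ee_rot: [-1.57, -0.0, 1.57]
wrist_force: [0.3, -0.2, -1.3]
width: 0.0273
```

```bash
python3 -m creep '[{"slide":[10,0,-1],"roll":0,"grip":1},{"slide":[30,0,-2],"roll":0,"grip":1},{"slide":[60,0,-4],"roll":0,"grip":1},{"slide":[95,0,-6],"roll":0,"grip":1},{"slide":[130,0,-8],"roll":0,"grip":1},{"slide":[165,0,-11],"roll":0,"grip":1},{"slide":[200,0,-13],"roll":0,"grip":1},{"slide":[235,0,-15],"roll":0,"grip":1},{"slide":[270,0,-17],"roll":0,"grip":1},{"slide":[305,0,-20],"roll":0,"grip":1},{"slide":[340,0,-22],"roll":0,"grip":1},{"slide":[375,0,-24],"roll":0,"grip":1},{"slide":[410,0,-26],"roll":0,"grip":1},{"slide":[445,0,-29],"roll":0,"grip":1},{"slide":[480,0,-31],"roll":0,"grip":1},{"slide":[515,0,-33],"roll":0,"grip":1},{"slide":[550,0,-35],"roll":0,"grip":1},{"slide":[575,0,-37],"roll":0,"grip":1},{"slide":[588,0,-38],"roll":0,"grip":1},{"slide":[591,0,-38],"roll":0,"grip":1}]'
python3 -m creep '[{"slide":[0,0,0],"roll":0,"grip":1},{"slide":[0,0,0],"roll":0,"grip":1},{"slide":[0,0,0],"roll":0,"grip":1},{"slide":[0,0,0],"roll":0,"grip":1}]'
python3 - <<'E'
from bench import robot,snapshot
import cv2
cv2.imwrite("pics/side6.png",cv2.resize(snapshot("side")[230:370,120:300,::-1],None,fx=4,fy=4,interpolation=cv2.INTER_CUBIC))
E
```

```text
time: 10.67
tool_pos: [0.5404, 0.2964, 0.2378]
ee_rot: [-1.568, 0.001, 1.574]
wrist_force: [-0.3, -0.4, -1.5]
width: 0.0277
time: 11.0
tool_pos: [0.5418, 0.2926, 0.2399]
ee_rot: [-1.571, 0.0, 1.568]
wrist_force: [0.5, 0.1, -1.5]
width: 0.0279
```

View pics/side6.png

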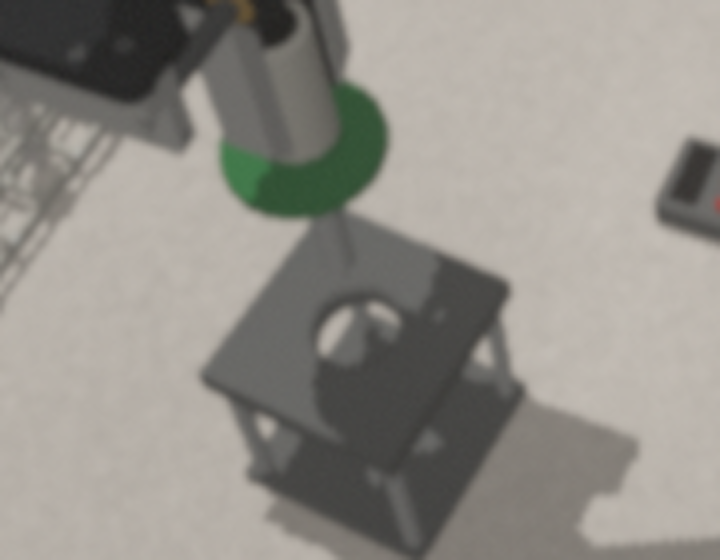

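```bash
python3 - <<'E'
from h import *
from bench import robot
f=lambda x,y,z=.095:w('side',120+(x+.5)/4-.5,230+(y+.5)/4-.5,z)
q=[(203,376),(333,207),(510,288),(392,468)]
a,b,c,d=[np.array(k+(1,),float) for k in q];x=np.cross(np.cross(a,c),np.cross(b,d));x/=x[2]
P=[f(*k) for k in q];print('plate',f(x[0],x[1]),x,[np.linalg.norm(P[i]-P[i-1]) for i in range(4)])
print('tip',f(342,263,.1352));print(robot.get_obs()['tool_pos'])
E
```

```text
plate [0.53934067 0.29591699 0.095     ] [360.96724059 330.71948804   1.        ] [np.float64(0.08857992512586542), np.float64(0.08787104459469104), np.float64(0.0877445734463488), np.float64(0.08682925747436017)]
tip [0.54388873 0.29028773 0.1352    ]
[0.5417778  0.2927953  0.23988118]
```

Plate centre is about (0.540, 0.295) and the tip about (0.543, 0.291). Both are well within the ±11 mm clearance; I'll nudge 2 mm and lower.

```bash
python3 -m creep '[{"slide":[2,3,2],"roll":0,"grip":1},{"slide":[2,15,2],"roll":0,"grip":1},{"slide":[2,30,2],"roll":0,"grip":1},{"slide":[2,45,2],"roll":0,"grip":1},{"slide":[2,60,2],"roll":0,"grip":1},{"slide":[2,75,2],"roll":0,"grip":1},{"slide":[2,90,2],"roll":0,"grip":1},{"slide":[2,102,2],"roll":0,"grip":1},{"slide":[2,110,2],"roll":0,"grip":1},{"slide":[2,115,2],"roll":0,"grip":1},{"slide":[2,118,2],"roll":0,"grip":1},{"slide":[2,119,2],"roll":0,"grip":1},{"slide":[2,119,2],"roll":0,"grip":1},{"slide":[2,119,2],"roll":0,"grip":1}]'
python3 - <<'E'
from bench import robot,snapshot
import cv2
cv2.imwrite("pics/side7.png",cv2.resize(snapshot("side")[230:370,120:300,::-1],None,fx=4,fy=4,interpolation=cv2.INTER_CUBIC))
E
```

```text
time: 12.22
tool_pos: [0.54, 0.2964, 0.1215]
ee_rot: [-1.572, -0.001, 1.57]
wrist_force: [0.3, -0.3, -1.0]
width: 0.0279
```

View pics/side7.png

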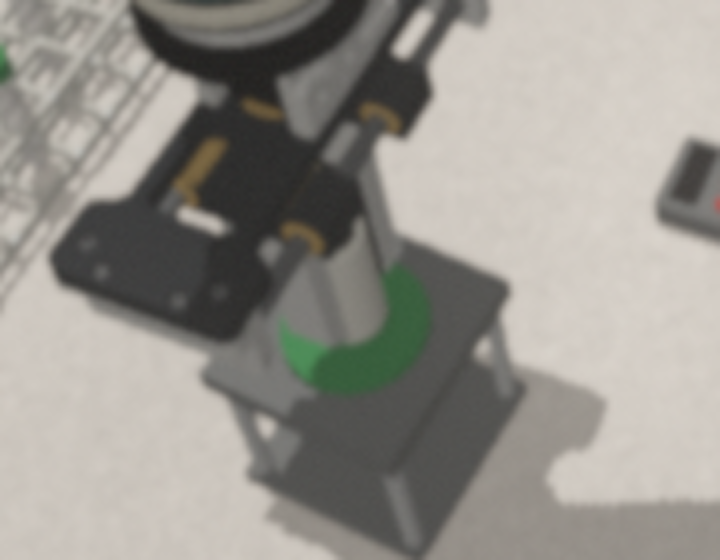

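The collar (355,325) is centred on the plate, about 2 mm above its seat. Lowering to contact.

```bash
python3 -m creep '[{"slide":[-1,1,0],"roll":0,"grip":1},{"slide":[-1,1.5,0],"roll":0,"grip":1},{"slide":[-1,2,0],"roll":0,"grip":1},{"slide":[-1,2,0],"roll":0,"grip":1},{"slide":[-1,2,0],"roll":0,"grip":1},{"slide":[-1,2,0],"roll":0,"grip":1}]'
```

```text
time: 12.77
tool_pos: [0.5398, 0.2952, 0.1194]
ee_rot: [-1.572, -0.0, 1.57]
wrist_force: [-1.0, 0.0, 3.0]
width: 0.0275
```

The upward force went from −1.5 to +3 N, so the collar is seated. Releasing.

```bash
python3 -m creep '[{"slide":[0,0,0],"roll":0,"grip":0.6},{"slide":[0,0,0],"roll":0,"grip":0.5},{"slide":[0,0,0],"roll":0,"grip":0.3},{"slide":[0,0,0],"roll":0,"grip":0},{"slide":[0,0,0],"roll":0,"grip":0},{"slide":[0,0,0],"roll":0,"grip":0},{"slide":[0,0,0],"roll":0,"grip":0},{"slide":[0,0,0],"roll":0,"grip":0},{"slide":[0,0,0],"roll":0,"grip":0},{"slide":[0,0,0],"roll":0,"grip":0}]'
python3 - <<'E'
from bench import robot,snapshot
import cv2
cv2.imwrite("pics/side8.png",cv2.resize(snapshot("side")[230:370,120:300,::-1],None,fx=4,fy=4,interpolation=cv2.INTER_CUBIC))
E
```

```text
time: 13.6
tool_pos: [0.5395, 0.2952, 0.1185]
ee_rot: [-1.571, -0.0, 1.57]
wrist_force: [-0.2, 0.3, -0.9]
width: 0.091
```

View pics/side8.png

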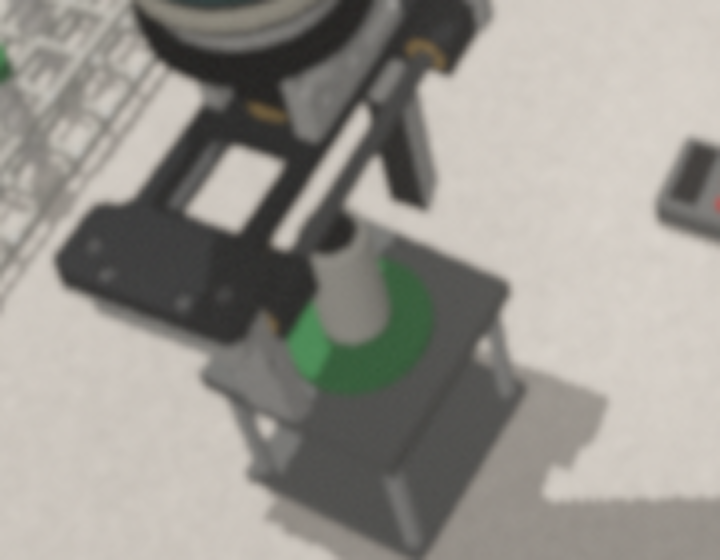

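The probe stands upright in the stand with the fingers open and clear. Raising straight up and away.

```bash
python3 -m creep '[{"slide":[0,-10,0],"roll":0,"grip":0},{"slide":[0,-30,0],"roll":0,"grip":0},{"slide":[0,-55,0],"roll":0,"grip":0},{"slide":[0,-80,0],"roll":0,"grip":0},{"slide":[0,-105,0],"roll":0,"grip":0},{"slide":[0,-115,0],"roll":0,"grip":0},{"slide":[0,-120,30],"roll":0,"grip":0},{"slide":[0,-120,65],"roll":0,"grip":0},{"slide":[0,-120,100],"roll":0,"grip":0},{"slide":[0,-120,135],"roll":0,"grip":0},{"slide":[0,-120,165],"roll":0,"grip":0},{"slide":[0,-120,180],"roll":0,"grip":0},{"slide":[0,-120,180],"roll":0,"grip":0},{"slide":[0,-120,180],"roll":0,"grip":0}]'
python3 - <<'E'
from bench import robot,snapshot
import cv2
cv2.imwrite("pics/side9.png",snapshot("side")[:,:,::-1])
t=snapshot("top")[:,:,::-1]
cv2.imwrite("pics/top9.png",t)
E
```

```text
time: 14.82
tool_pos: [0.3593, 0.2953, 0.2389]
ee_rot: [-1.572, -0.001, 1.571]
wrist_force: [0.3, 0.3, -0.2]
width: 0.094
```

View pics/side9.png

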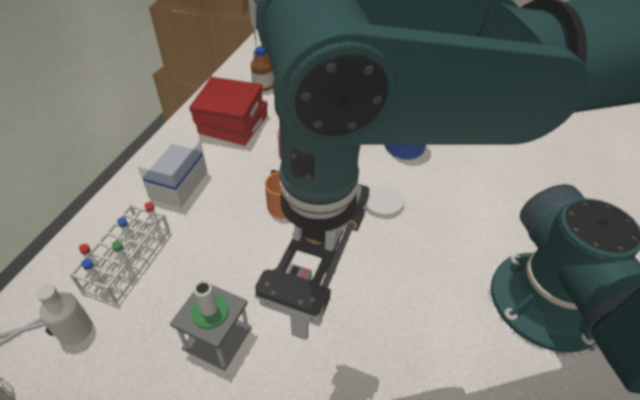

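View pics/top9.png

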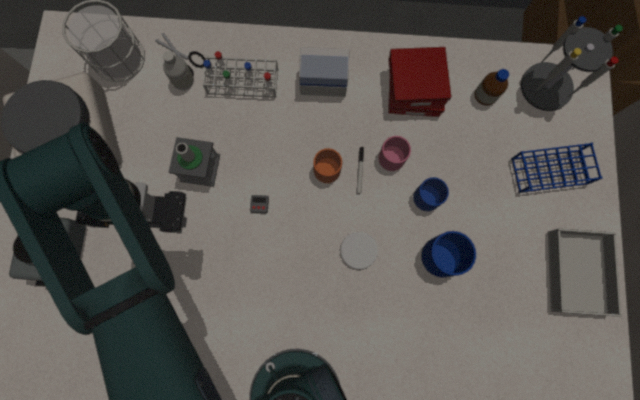

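Top view: the cups are still at (328,165) and (431,193), and the probe is upright in the stand at (183,150). A quick numeric check, then I'll hand in.

```bash
python3 - <<'E'
import cv2,numpy as np
a=cv2.imread('pics/top0.png').astype(np.float32);b=cv2.imread('pics/top9.png').astype(np.float32)
for n,(x,y) in dict(blue=(431,193),orange=(328,165)).items():
    s=np.s_[y-25:y+25,x-25:x+25]
    print(n,cv2.phaseCorrelate(cv2.cvtColor(a[s],6),cv2.cvtColor(b[s],6)),np.abs(a[s]-b[s]).mean())
c=np.hstack([cv2.resize(i[130:196,160:226],None,fx=6,fy=6,interpolation=cv2.INTER_CUBIC) for i in (a,b)]);cv2.imwrite('pics/cmp.png',c)
E
```

```text
blue ((0.05703347098875966, -0.013782300967786654), 1.139732253074646) 9.869866
orange ((-0.01298444731169468, -0.20573166261155507), 1.060340134048462) 10.355866[ WARN:0@0.067] global loadsave.cpp:1063 imwrite_ Unsupported depth image for selected encoder is fallbacked to CV_8U.
```

View pics/cmp.png

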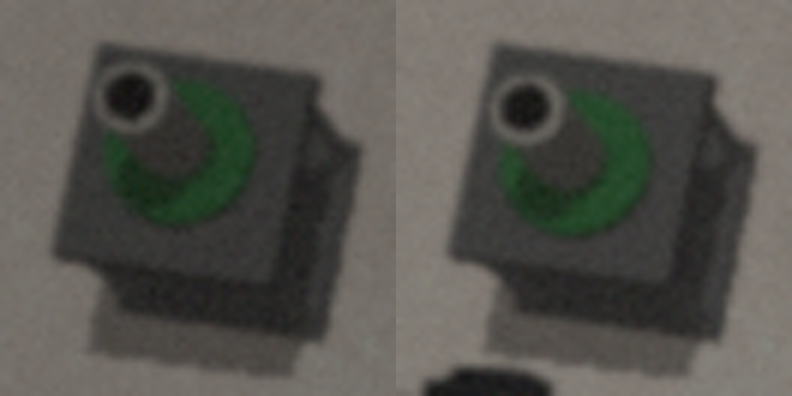

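The probe is seated, upright and better centred than at the start, and neither cup moved by more than 0.3 px. Handing in.

```bash
python3 - <<'E'
from bench import ticket
print(ticket.close_job())
E
```

```text
the job is handed in; nothing more can be done
None
```

I dipped the probe into the small blue cup, returned it to its stand and let go. The job was handed in at about 15 s of the 54 s allowed, and no verdict is reported.

- **Dip:** The tip was about 38 mm above the bench, roughly halfway down the cup. I held it there for over a second, and the picture showed the shaft clear of the walls.
- **Return:** I lowered the probe until the collar touched the stand (the wrist force went from −1.5 to +3 N), then opened the gripper and moved away.
- **Last checks:** The probe stands upright with its collar on the plate, about 4 mm nearer the robot than at the start, so closer to the hole's axis. Both cups moved less than 0.3 px in the top view, the gripper is open and clear, and the wrist force is near zero.
- **Disagreements:** The two cameras gave positions for the cup and the stand that differed by up to about 5 mm, well within the clearances. One wrist-force reading of 1.7 N sideways, as the probe reached dip depth, was gone in the next reading. No check failed.

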